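# Lock the transformer's clamping nut with a second nut

### The job

The toroidal transformer in the open power-supply chassis is already clamped by the thin brass nut on its stud, and a steel lock nut is started on the thread above it. Run the steel nut down (clockwise from above) until it meets the brass nut, then tighten it to about 0.3 N m (0.35 at the very most) so that the two lock, and let go. The brass nut must not turn, do not lean on the transformer or the chassis, and leave everything else on the bench where it is.

Things in the scene. Friction and masses are not known exactly. Their poses are not given: they have to be found in the camera images.
- chassis: Open grey and black chassis of a bench power supply, 220 mm (its x) by 300 mm (its y), fixed. Origin: centre of its underside, z up. Front panel (black, knobs, binding posts): wall at +x, top 70 mm up; rear panel with fins at -x, 58 mm up. The tape-wrapped ring transformer (130 mm across) stands at x = 0, y = +70 mm; the circuit board in the -y half has parts up to 54 mm high.
- plate_rim (a point): Point on the stud's axis, level with the rim of the round steel plate (80 mm across) that lies on the transformer: 73.5 mm above the chassis origin. Inside a radius of 17 mm the plate is sunk to 70 mm above the chassis origin.
- stud_top (a point): Top end of the upright steel stud (M12, 12 mm thick, right-hand thread), on its axis, 94.5 mm above the chassis origin. It stands about 7 mm out of the steel nut.
- lock_nut: The upper, steel hexagon nut: 19 mm across flats (22 mm over corners), 10 mm thick. Origin: centre of its underside, on the stud's axis; z up; two opposite flats face its own +x and -x, the others are 60 degrees apart. Clockwise from above it sinks 1.75 mm a turn (0.28 mm per rad). It starts 1.5 to 4.5 rad short of the brass nut (0.4 to 1.25 mm of air).
- lock_top (a point): Centre of the steel nut's top face. Turning the nut free takes about 0.12 N m (less is felt when the hand stops); once it bears on the brass nut the torque climbs by about 1 N m per rad: 0.3 N m some 0.2 rad after they meet, 0.4 N m and too much after 0.3 rad. From 0.25 N m the lock holds and the nut stays where it is left. A grip of 30 N or more across two flats carries this torque.
- thin_nut: The lower, thin brass-coloured hexagon nut that clamps the transformer: 19 mm across flats, 6 mm thick, in the sunk middle of the plate. Origin: centre of its underside, on the stud's axis; flats face its +x and -x. It must not turn: fingers that reach down over it and grip both nuts would turn it.
- thin_top (a point): Centre of the thin nut's top face, 76 mm above the chassis origin. Fingers on the steel nut must stay above this height; 3 mm above it is good.
- thin_corner (a point): Point on the corner of the thin brass nut, half way up, 11 mm from the stud's axis: shows whether that nut has turned.
- multimeter: Yellow and black hand multimeter lying on its back, 190 by 92 by 46 mm, origin at the centre of its underside. Not to be disturbed.
- screwdriver: Screwdriver with a red handle, 190 mm long, lying on the bench. Not to be disturbed.
- pliers: Small pliers with blue handles, 150 mm long, lying on the bench. Not to be disturbed.
- solder_reel: Reel of solder standing on its flange, 60 mm across, 50 mm high. Not to be disturbed.
- fastener_tray: Grey divided tray of nuts and washers, 110 by 160 by 28 mm. Not to be disturbed.
- cleaner_bottle: White bottle with a blue cap, 56 mm across, 130 mm high. Not to be disturbed.
- panel_knob: Loose black control knob, 30 mm across, 16 mm high, lying in the chassis between transformer and front panel. Not to be disturbed.

How it is judged (in metres and radians):
On the way:
1. the steel nut has been run down and tightened against the brass nut (30 N between them, about 0.25 N m) (contact force between lock_nut and thin_nut above 30 N), for 0.1 s.
At the end, for the whole second after the job is handed in: The steel nut is at rest and still jammed on the brass nut with more than 20 N between them, and the brass nut has not turned (its corner is within 1.5 mm of where it was) (contact force between lock_nut and thin_nut above 20 N and distance of thin_corner from where it was at the start of the episode below 0.0015 m and angular speed of lock_nut below 0.1 rad/s); the robot touches nothing.
It fails at once if the steel nut is overtightened (105 N between the nuts, about 0.4 N m or more) (contact force between lock_nut and thin_nut above 105 N).
It fails at once if the brass nut is turned (its corner moves 1.5 mm) (distance of thin_corner from where it was at the start of the episode above 0.0015 m).
It fails at once if the robot presses on the transformer or chassis with more than 15 N (contact force between any of the arm, the fingers and chassis above 15 N).
It fails at once if something else on the bench is shifted by more than 15 mm (distance of any of multimeter, screwdriver, pliers, solder_reel, fastener_tray, cleaner_bottle, panel_knob from where it was at the start of the episode above 0.015 m).
It also fails if it takes over 70 s, if anything falls off the work surface, if the arm or the gripper's body presses on something with over 40 N, if the wrist force passes 120 N, or if a joint passes its speed limit or range.

### The arm

A 6-joint arm with a two-finger parallel gripper is mounted at the origin on the work surface. World frame = base frame: x ahead of the robot, y to its left, z up, the work surface at z = 0. Lengths are in m, angles in degrees, forces in N, time in s.
With the tool pointing down it reaches from about 0.275 to 1 m from the base axis. Payload 8.4 kg.
Tool frame: the origin (TCP) lies at the very end of the fingers, on their centre line; the grasp point (between the pads) lies 19 mm behind it; x points along the fingers, z is the direction in which the jaws open and shut, and the axes are right-handed (so a half turn about x gives the same grasp; the last joint's range is limited). The gripper opens to 85 mm and grips with 20 to 120 N. Pads are 22 mm wide; open, the fingers measure 114 mm over their backs; the gripper's body (76 mm by 85 mm) begins 54 mm behind the grasp point. The pads swing forward as they close: fully open they stand 13 mm farther back than shut.
Start: joints at [-69.523, 20.225, 93.587, -0, 66.188, -0.138], TCP at [0.22, -0.585, 0.231] pointing down, gripper open.
Joint ranges: [-150.9, 150.9], [-52.94, 120.26], [3.33, 152.33], [-74.26, 254.26], [0, 154.13], [-172.89, 172.89]. Speed limits (degrees/s): [127.2, 127.2, 159.86, 180, 180, 180].

### API

Orientations are given as a 3x3 rotation matrix whose columns are the frame's x, y, z axes.
In Python, from workcell import ctrl, imaging gives the robot as it stands. The module is installed in compiled form; this text tells all that it offers. Calls block until the motion is done:
- ctrl.movep(position, orientation): joint-space move of the TCP to a pose.
- ctrl.move_straight(position, rotation=None, feed=0.15, contact_N=None): straight line of the TCP; rotation=None keeps the orientation; feed is the mean speed in m/s. With contact_N (N) it stops when the force on the tool has changed by that much, and returns True; else False.
- ctrl.goto_joints(angles): joint-space move.
- ctrl.let_go() and ctrl.grab(force=None): open the fingers fully, or close them until they stop; force is the grip in N (None keeps the last).
- ctrl.dwell(seconds).
- ctrl.ik(position, orientation): joint angles nearest the present ones, or None.
- imaging.get_image(name): name is "scene" or "top"; returns the picture (400x640x3 uint8, blue, green, red); there is no depth.
- imaging.camera_model(name): a dict with "fovy" (degrees; the focal length in pixels is half the picture's height over the tangent of half this angle, whatever the lens; pixels are square), "cx", "cy" (the principal point, pixels), "eye" and "orientation" of the camera in the world. Camera axes: x right, y up, looking along -z (the intrinsics and any distortion apply to the point x, -y, -z); pixel columns grow to the right and rows downward; lengths in m; the calibration is good to about 2 mm. A picture is of the moment at which its call begins. camera_model takes no time and is no camera call.
A pose or a line that the arm cannot do raises ctrl.PlanningError and nothing moves.
- ctrl.hand_in(): hands the job in, once; it reports no verdict.
Readings, each from a call of its own:
- ctrl.current_time(): time.
- ctrl.current_joint_pos(): joint angles.
- ctrl.current_qvel(): joint speeds.
- ctrl.current_tau(): joint torques, N m.
- ctrl.current_ee_pos(): TCP position.
- ctrl.current_tool_rot(): TCP orientation.
- ctrl.current_contact_force(): force on the tool from outside, world axes, zero at the start.
- ctrl.current_wrist_torque(): the same for the moment, N m.
- ctrl.current_width(): finger opening in m.
Only numpy, scipy, OpenCV 4.12 (cv2) and the standard library are available. Lean on these libraries where they do the work, as an engineer would, in place of code of your own. Each camera call takes 0.05 s, during which the arm holds its last target. There are 200 camera calls.

## Working session

There is one attempt and no reset: what is moved stays moved. The work goes in short steps, each a Python script; the robot and the scene stay as the last script left them, time stands still between calls to the robot, and variables do not carry over. Pictures are saved under pics/ and viewed, about 8 in all and at most 12, crops included, and the job is handed in when it is done.

```bash
mkdir -p pics; python3 - <<'E'
from workcell import ctrl, imaging
import cv2
for n in("scene","top"):
    print(n,imaging.camera_model(n)); cv2.imwrite(f"pics/{n}0.png",imaging.get_image(n))
print(ctrl.current_time(),ctrl.current_contact_force(),ctrl.current_wrist_torque(),ctrl.current_width(),ctrl.current_tool_rot())
E
```

```text
scene {'fovy': 48.30285020216144, 'cx': 321.92369096095985, 'cy': 195.3554491401618, 'eye': array([1.50266777, 0.5674384 , 0.89660544]), 'orientation': array([[-0.49550109, -0.50145744,  0.7092384 ],
       [ 0.86851529, -0.27414258,  0.4129492 ],
       [-0.012644  ,  0.82060117,  0.57136139]])}
top {'fovy': 42.159877023570374, 'cx': 315.149729054308, 'cy': 191.0351901206639, 'eye': array([ 0.38148307, -0.01753621,  1.4658018 ]), 'orientation': array([[ 0.0192702 ,  0.99618558, -0.0851055 ],
       [-0.99980321,  0.01960126,  0.00305599],
       [ 0.00471251,  0.08502986,  0.99636726]])}
0.1 [-0.31072187 -1.03818055 -0.37614601] [-0.01416018  0.00632436  0.00828389] 0.08558959815568437 [[-4.32504946e-04  9.35959484e-01  3.52107452e-01]
 [ 1.14120603e-03  3.52107717e-01 -9.35958788e-01]
 [-9.99999255e-01 -2.97965595e-06 -1.22041094e-03]]
```

View pics/scene0.png

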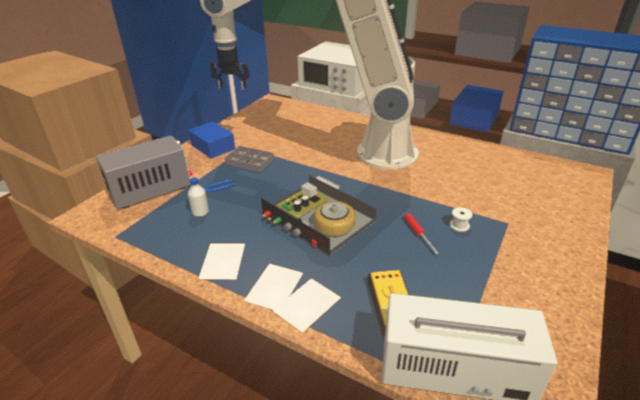

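View pics/top0.png

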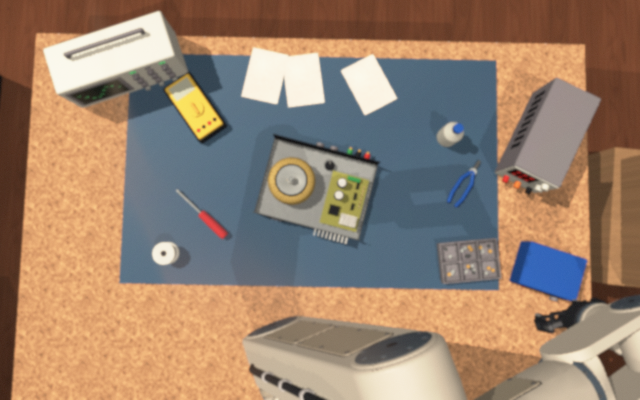

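The scene view shows the transformer at about (336,215) with its nut at about (336,207). In the top view it is at about (291,180). Clutter is well clear of the chassis. Next I'll enlarge both views.

```bash
python3 - <<'E'
from workcell import imaging
import cv2, numpy as np
out=[]
for n,(u,v),h in(("top",(291,180),20),("scene",(336,212),20)):
    a=np.mean([imaging.get_image(n).astype(float) for _ in range(8)],0)
    np.save(f"{n}.npy",a)
    c=a[v-h:v+h,u-h:u+h]
    c=cv2.resize(np.clip(c,0,255).astype(np.uint8),(400,400),interpolation=cv2.INTER_CUBIC)
    out.append(c)
cv2.imwrite("pics/crop1.png",np.hstack(out))
t=np.load("top.npy")[115:250,250:385]
cv2.imwrite("pics/crop2.png",cv2.resize(t.astype(np.uint8),(594,594),interpolation=cv2.INTER_CUBIC))
E
```

```text
(no output)
```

View pics/crop1.png

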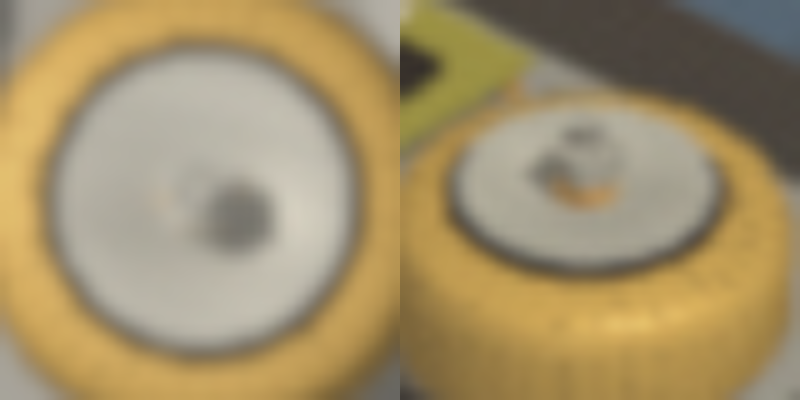

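View pics/crop2.png

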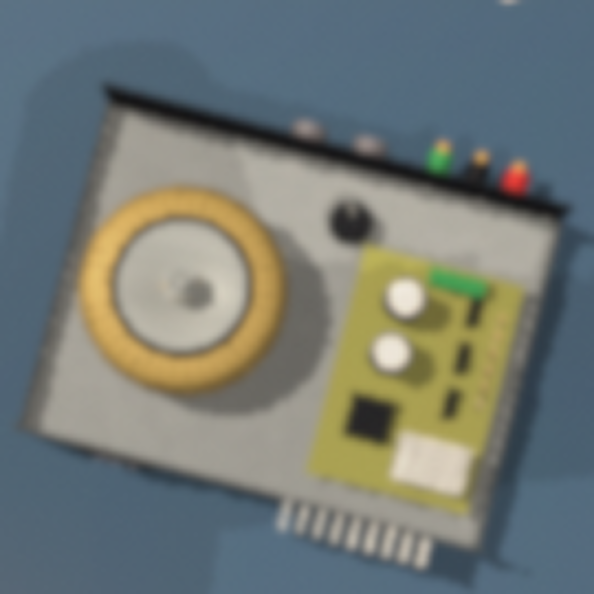

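The crops show the plate, the stud and two side faces of the nut: a dark one on the left and a bright one on the right. I'll triangulate the plate centre from ellipse fits, get the chassis yaw from the front panel edge, and take one tight crop of the nut for its angle.

```bash
cat > h.py <<'E'
from workcell import ctrl, imaging
import cv2, numpy as np
def ray(n,u,v):
    m=imaging.camera_model(n); f=200/np.tan(np.radians(m["fovy"]/2))
    d=m["orientation"]@np.array([(u-m["cx"])/f,-(v-m["cy"])/f,-1]); return m["eye"],d/np.linalg.norm(d)
def plane(n,u,v,z):
    e,d=ray(n,u,v); return e+d*(z-e[2])/d[2]
def px(n,p):
    m=imaging.camera_model(n); f=200/np.tan(np.radians(m["fovy"]/2)); q=m["orientation"].T@(np.asarray(p)-m["eye"])
    return np.array([m["cx"]-f*q[0]/q[2],m["cy"]+f*q[1]/q[2]])
def tri(a,b):
    (e1,d1),(e2,d2)=a,b
    s=np.linalg.lstsq(np.c_[d1,-d2],e2-e1,rcond=None)[0]
    p,q=e1+s[0]*d1,e2+s[1]*d2; return (p+q)/2,np.linalg.norm(p-q)
def Rot(phi):  # tool down; phi = azimuth (rad) of jaw axis z
    z=np.array([np.cos(phi),np.sin(phi),0]); x=np.array([0,0,-1.]); return np.c_[x,np.cross(z,x),z]
E
python3 - <<'E'
from h import *
C={}
for n,(u,v) in(("top",(291,180)),("scene",(335,211))):
    a=np.clip(np.load(n+".npy"),0,255).astype(np.uint8)
    s=6;h=30;c=cv2.resize(a[v-h:v+h,u-h:u+h],None,fx=s,fy=s,interpolation=cv2.INTER_CUBIC)
    hsv=cv2.cvtColor(c,cv2.COLOR_BGR2HSV)
    m=((hsv[...,1]<60)&(hsv[...,2]>115)).astype(np.uint8)
    cs=cv2.findContours(m,cv2.RETR_EXTERNAL,cv2.CHAIN_APPROX_NONE)[0]
    k=[x for x in cs if cv2.pointPolygonTest(x,(s*h-30.,s*h+20.),False)>0]
    k=max(k,key=cv2.contourArea)
    e=cv2.fitEllipse(cv2.convexHull(k)); C[n]=((e[0][0]+.5)/s-.5+u-h,(e[0][1]+.5)/s-.5+v-h); print(n,C[n],np.array(e[1])/s,e[2])
    print("z=.0735:",plane(n,*C[n],.0735))
p,g=tri(ray("top",*C["top"]),ray("scene",*C["scene"])); print("tri",p,"gap",g)
A=plane("top",250+108/4.4,115+92/4.4,.07);B=plane("top",250+565/4.4,115+210/4.4,.07)
d=A-B;yaw=np.arctan2(d[1],d[0])-np.pi/2;print("panel len",np.linalg.norm(d),"yaw",np.degrees(yaw))
mid=(A+B)/2; ex=np.array([np.cos(yaw),np.sin(yaw),0]);ey=np.array([-ex[1],ex[0],0]);print("pred centre",mid-.11*ex+.07*ey)
for n in C: print(n,"stud top px",px(n,[*p[:2],.0945]),"nut top",px(n,[*p[:2],.0875]),"nut bot",px(n,[*p[:2],.0775]), px(n,[*p[:2],.0735]))
e=imaging.camera_model("scene")["eye"]; print("az to scene cam",np.degrees(np.arctan2(*(e-p)[[1,0]])))
out=[]
for n,z in(("top",.0875),("scene",.0845)):
    q=px(n,[*p[:2],z]); a=np.load(n+".npy").astype(np.float32)
    M=np.float32([[30,0,199.5-30*q[0]],[0,30,199.5-30*q[1]]])
    c=cv2.warpAffine(a,M,(400,400),flags=cv2.INTER_CUBIC)
    c=(c-c.min())/(c.max()-c.min())*255; out.append(c)
cv2.imwrite("pics/nut.png",np.hstack(out))
E
```

```text
top (290.8697738647461, 179.57132975260416) [30.4206721  30.58627828] 85.2461166381836
z=.0735: [0.53015173 0.04427953 0.0735    ]
scene (334.1497853597005, 210.20491790771484) [15.6048673  26.25292206] 91.27588653564453
z=.0735: [0.53240235 0.04527082 0.0735    ]
tri [0.53037276 0.04427749 0.07181182] gap 0.0001742435593277762
panel len 0.29169563398518605 yaw -13.48316030559206
pred centre [0.5245408  0.04354901 0.07      ]
top stud top px [290.54126257 178.64272987] nut top [290.65276521 178.92795468] nut bot [290.8101216  179.33047385] [290.8724369  179.48987698]
scene stud top px [334.20067105 204.25809429] nut top [334.19363496 206.10505198] nut bot [334.18365447 208.72490571] [334.17968548 209.76675488]
az to scene cam 28.283276391357184[ WARN:0@0.351] global loadsave.cpp:1063 imwrite_ Unsupported depth image for selected encoder is fallbacked to CV_8U.
```

View pics/nut.png

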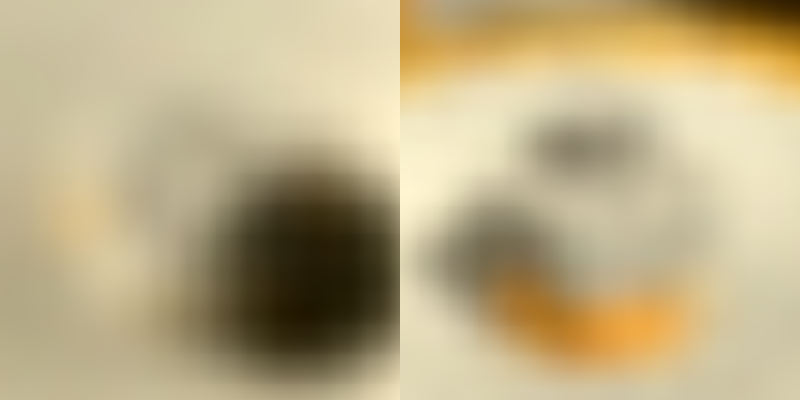

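Both views agree on the axis at (0.530, 0.044), with a triangulated height of 71.8 mm against the given 73.5. In the nut crop, the right half shows the corner between dark and bright faces about 4 mm left of the axis. That puts the flats near azimuth 36° (mod 60), roughly ±10°. I'll move above the stud now.

```bash
python3 - <<'E'
from h import *
P=[.530,.044,.20]
c=[]
for k in range(6):
    q=ctrl.ik(P,Rot(np.radians(36+60*k)))
    print(36+60*k,None if q is None else np.round(q,1))
    if q is not None and q[5]>-158: c.append((q[5],36+60*k,q))
    q2=ctrl.ik([P[0],P[1],.079],Rot(np.radians(36+60*k))); print("  low",None if q2 is None else np.round(q2,1))
b=min(c,key=lambda t:t[0]); print("use",b)
ctrl.goto_joints(b[2])
print(ctrl.current_time(),ctrl.current_ee_pos(),ctrl.current_contact_force(),ctrl.current_wrist_torque())
t=ctrl.current_time(); q=np.array(ctrl.current_joint_pos()); q[5]+=3; ctrl.goto_joints(q); print("3deg dt",ctrl.current_time()-t)
t=ctrl.current_time();z=ctrl.current_tool_rot()[:,2]; print("jaw az",np.degrees(np.arctan2(z[1],z[0])))
ctrl.move_straight(P,Rot(np.radians(b[1])));print("straight 3deg dt",ctrl.current_time()-t, ctrl.current_wrist_torque())
E
```

```text
36 [  4.6  13.9 106.8  -0.   59.3 -31.4]
  low [  4.6  23.5 111.9  -0.   44.6 -31.4]
96 [  4.6  13.9 106.8  -0.   59.3 -91.4]
  low [  4.6  23.5 111.9  -0.   44.6 -91.4]
156 [   4.6   13.9  106.8   -0.    59.3 -151.4]
  low [   4.6   23.5  111.9   -0.    44.6 -151.4]
216 [  4.6  13.9 106.8  -0.   59.3 148.6]
  low [  4.6  23.5 111.9  -0.   44.6 148.6]
276 [  4.6  13.9 106.8  -0.   59.3  88.6]
  low [  4.6  23.5 111.9  -0.   44.6  88.6]
336 [  4.6  13.9 106.8  -0.   59.3  28.6]
  low [  4.6  23.5 111.9  -0.   44.6  28.6]
use (np.float64(-151.4158542022973), 156, array([ 4.58414580e+00,  1.39233180e+01,  1.06783312e+02, -2.54444375e-14,
        5.92933700e+01, -1.51415854e+02]))
3.3917 [0.5301374  0.04349364 0.20002697] [0.05950351 0.36273398 0.61002744] [-0.01925076  0.03065322  0.0231886 ]
3deg dt 0.25
jaw az 152.9419121327258
straight 3deg dt 0.25 [-0.03184874  0.01129255  0.01672187]
```

```bash
python3 - <<'E'
from h import *
print(ctrl.move_straight([.530,.044,.0800],Rot(np.radians(156)),feed=.08,contact_N=6))
print(ctrl.current_ee_pos(),ctrl.current_contact_force(),ctrl.current_wrist_torque())
ctrl.grab(20); ctrl.dwell(.2)
for i in range(3):
    print(ctrl.current_width(),ctrl.current_contact_force(),ctrl.current_wrist_torque());ctrl.dwell(.05)
print(ctrl.current_ee_pos(),ctrl.current_time())
cv2.imwrite("pics/grip.png",cv2.resize(imaging.get_image("scene")[150:250,270:400],None,fx=5,fy=5,interpolation=cv2.INTER_CUBIC))
E
```

```text
False
[0.53034891 0.04404925 0.08045346] [-1.3543142   0.23353389 -0.17040151] [0.01867975 0.02143439 0.01941989]
0.018722365993010012 [ 4.24957221 -3.56990679 -0.71351642] [-0.62351242 -0.56772387  0.0316408 ]
0.01859310982101334 [ 2.40023079 -4.27303546 -0.89413491] [-0.6231793  -0.55013945  0.10742488]
0.018525020180711477 [ 3.22978643 -3.88653826 -0.55686279] [-0.66375391 -0.58414749  0.06550502]
[0.53118589 0.04359932 0.08034469] 6.5083
```

View pics/grip.png

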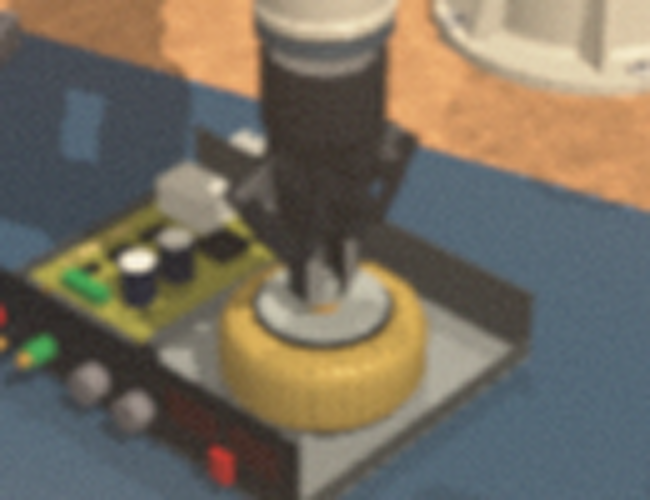

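The picture shows the fingers on the steel nut, above the plate. The width of 18.5 mm means they sit on the flats. Lateral force says the axis is about 1 mm off along the jaws, so I'll recentre, firm the grip, and turn in small steps while logging the moment.

```bash
cat >> h.py <<'E'
import json
def meas(n=6):
    f=[];m=[]
    for _ in range(n):
        ctrl.dwell(.015); f.append(ctrl.current_contact_force()); m.append(ctrl.current_wrist_torque())
    return np.mean(f,0),np.mean(m,0)
def load(): return json.load(open("st.json"))
def save(s): json.dump(s,open("st.json","w"))
def step(s,deg,comp=.00012):
    """turn clockwise by deg, sinking with the thread, nudging the centre along the jaws by the side force"""
    s["phi"]-=deg; s["c"][2]-=.00028*np.radians(deg)
    ctrl.goto_joints(ctrl.ik(s["c"],Rot(np.radians(s["phi"]))))
    f,m=meas()
    j=np.array([np.cos(np.radians(s["phi"])),np.sin(np.radians(s["phi"]))])
    d=np.clip(comp*(f[:2]@j),-.0004,.0004)*j
    s["c"][0]+=d[0]; s["c"][1]+=d[1]; save(s); return f,m
E
python3 - <<'E'
from h import *
save(dict(phi=156.,c=[.5310,.0436,.0798])); s=load()
step(s,0); ctrl.grab(40)
for k in range(13):
    f,m=step(s,0 if k<2 else 5)
    print(k,round(s["phi"]),np.round(s["c"],4),np.round(f,1),np.round(m,3),round(ctrl.current_width()*1e3,2))
print(ctrl.current_time(),ctrl.current_joint_pos())
E
```

```text
0 156 [0.531  0.0436 0.0798] [-1.1 -1.9  7. ] [-0.247  0.143  0.104] 17.54
1 156 [0.5311 0.0436 0.0798] [-0.4 -1.2  6.8] [-0.273  0.153  0.106] 17.86
2 151 [0.5311 0.0436 0.0798] [-0.8 -1.6  7. ] [-0.235  0.189  0.029] 17.54
3 146 [0.531  0.0436 0.0798] [-1.1 -1.1  6.9] [-0.189  0.214  0.027] 17.45
4 141 [0.5311 0.0436 0.0797] [-1.1 -1.7  7. ] [-0.179  0.235  0.011] 17.75
5 136 [0.531  0.0436 0.0797] [-1.5 -0.9  7.7] [-0.132  0.281  0.021] 17.7
6 131 [0.531  0.0437 0.0797] [-1.5 -0.7  7.6] [-0.128  0.259  0.003] 17.48
7 126 [0.531  0.0437 0.0797] [-1.5 -0.8  7.5] [-0.078  0.27   0.011] 17.41
8 121 [0.5309 0.0437 0.0796] [-1.7 -0.6  7.8] [-0.078  0.294  0.002] 17.61
9 116 [0.5309 0.0437 0.0796] [-1.3 -0.8  7.7] [-0.07   0.25   0.051] 17.45
10 111 [0.5309 0.0437 0.0796] [-1.6 -0.4  7.5] [-0.006  0.294  0.021] 17.56
11 106 [0.5309 0.0438 0.0796] [-1.7 -0.3  8. ] [0.011 0.302 0.01 ] 17.79
12 101 [0.5309 0.0438 0.0795] [-1.9  0.4  7.7] [0.051 0.286 0.027] 17.31
11.675 [ 4.56060403e+00  2.34839752e+01  1.11779880e+02  3.14627611e-02
  4.47440573e+01 -9.64489311e+01]
```

```bash
python3 - <<'E'
from h import *
s=load(); L=[]
for k in range(44):
    f,m=step(s,5 if k<6 else 4); L.append((round(s["phi"]),round(m[2],3),round(f[2],1),round(ctrl.current_width()*1e3,1)))
    if m[2]>.08:
        f,m=meas(12); print("check",m[2])
        if m[2]>.07: break
for l in L[:-8:5]+L[-8:]: print(l)
print(s,f,m,ctrl.current_time(),ctrl.current_joint_pos()[5])
E
```

```text
check 0.10768414002520436
(96, np.float64(0.008), np.float64(7.6), 17.8)
(71, np.float64(0.004), np.float64(7.2), 17.5)
(51, np.float64(0.034), np.float64(6.9), 17.7)
(47, np.float64(0.026), np.float64(7.3), 17.6)
(43, np.float64(0.049), np.float64(7.0), 17.4)
(39, np.float64(0.02), np.float64(7.1), 17.8)
(35, np.float64(0.011), np.float64(6.7), 17.9)
(31, np.float64(0.04), np.float64(6.9), 17.7)
(27, np.float64(0.064), np.float64(7.0), 17.2)
(23, np.float64(0.121), np.float64(7.1), 17.8)
{'phi': 23.0, 'c': [np.float64(0.5309928920578584), np.float64(0.04417103746746626), np.float64(0.07915003938655728)]} [-0.99781823  2.31853112  7.42939485] [0.38521727 0.18539508 0.10768414] 18.175 -18.412604367234497
```

Contact is felt: the static moment rises from about 0.02 to 0.11 between azimuth 31° and 23°. I'll continue in 2° steps.

```bash
python3 - <<'E'
from h import *
s=load()
for k in range(4):
    step(s,2); f,m=meas(20); z=ctrl.current_tool_rot()[:,2]
    print(s["phi"],round(np.degrees(np.arctan2(z[1],z[0])),2),np.round(m,3),np.round(f,1),round(ctrl.current_width()*1e3,1))
    if m[2]>.2: break
print(ctrl.current_time())
E
```

```text
21.0 21.0 [0.396 0.18  0.15 ] [-1.1  2.1  7.8] 17.7
19.0 18.99 [0.4   0.188 0.13 ] [-1.2  2.4  8. ] 17.7
17.0 17.01 [0.408 0.19  0.238] [-1.1  2.7  8.1] 17.4
20.225
```

```bash
python3 - <<'E'
from h import *
a=[]
for i in range(60):
    ctrl.dwell(.015); a.append(ctrl.current_wrist_torque()[2])
a=np.array(a); print(a.mean(),a.std(),np.round(a.reshape(6,10).mean(1),3))
E
```

```text
0.23749349397862365 0.032166859039056805 [0.227 0.244 0.235 0.242 0.24  0.237]
```

The static moment is 0.237, about 0.215 net of bias. Using 1 N m/rad with contact near azimuth 29°, this is 0.21 rad past contact. Adding the drag hidden at standstill gives about 0.3 N m, so I'll stop turning. I'll release, then regrip lightly at the same angle to check that the nut stayed put.

```bash
python3 - <<'E'
from h import *
ctrl.let_go(); ctrl.dwell(.3); print("open",meas(30),ctrl.current_width())
ctrl.grab(25); ctrl.dwell(.4); print("regrip",meas(40),ctrl.current_width(),ctrl.current_time())
E
```

```text
open (array([ 0.07852219, -0.0841608 ,  0.04353303]), array([0.00023941, 0.00421577, 0.0081281 ])) 0.0852940970008887
regrip (array([3.82935316, 2.42084739, 1.4788553 ]), array([ 0.42015614, -0.6729533 ,  0.14575144])) 0.0184604505945664 24.3833
```

Regripping at 25 N gives 0.146, which is in the same proportion to grip force as 0.237 at 40 N. The width still shows aligned flats, so the nut did not spring back. The felt value sits near the 0.25 threshold, so I'll add a small margin in half-degree steps, capped.

```bash
python3 - <<'E'
from h import *
s=load(); ctrl.grab(40); ctrl.dwell(.3); f,m=meas(30); print("start",np.round(f,1),np.round(m,3),round(ctrl.current_width()*1e3,2))
for k in range(3):
    if m[2]>.258: break
    s["phi"]-=.5; save(s)
    ctrl.goto_joints(ctrl.ik(s["c"],Rot(np.radians(s["phi"]))))
    p=[ctrl.current_wrist_torque()[2] for _ in range(5)]
    f,m=meas(30); print(s["phi"],"right after",np.mean(p),"static",np.round(m,3),np.round(f,1),round(ctrl.current_width()*1e3,2))
print(ctrl.current_time())
E
```

```text
start [4.2 2.8 2.9] [ 0.482 -0.745  0.202] 17.93
16.5 right after 0.27432576874312464 static [ 0.498 -0.777  0.246] [4.5 3.  2.7] 17.7
16.0 right after 0.22438960609960817 static [ 0.495 -0.772  0.273] [4.4 2.9 2.8] 17.77
26.9
```

```bash
python3 - <<'E'
from h import *
s=load(); ctrl.let_go(); ctrl.dwell(.2)
p=ctrl.current_ee_pos(); ctrl.move_straight([p[0],p[1],.20],feed=.1)
ctrl.dwell(.3); print(meas(10),ctrl.current_width(),ctrl.current_ee_pos(),ctrl.current_time())
a=imaging.get_image("scene"); b=imaging.get_image("top")
c=[cv2.resize(a[190:230,315:355],(400,400),interpolation=cv2.INTER_CUBIC),cv2.resize(b[60:300,110:510][:,:],(400,240))]
c[1]=cv2.copyMakeBorder(c[1],0,160,0,0,cv2.BORDER_CONSTANT)
cv2.imwrite("pics/end.png",np.hstack(c))
E
```

```text
(array([0.07548386, 0.08248082, 0.12755607]), array([-0.00568942,  0.00021405,  0.0046326 ])) 0.08541468403842753 [0.5308951  0.04417223 0.1999219 ] 29.5917
```

View pics/end.png

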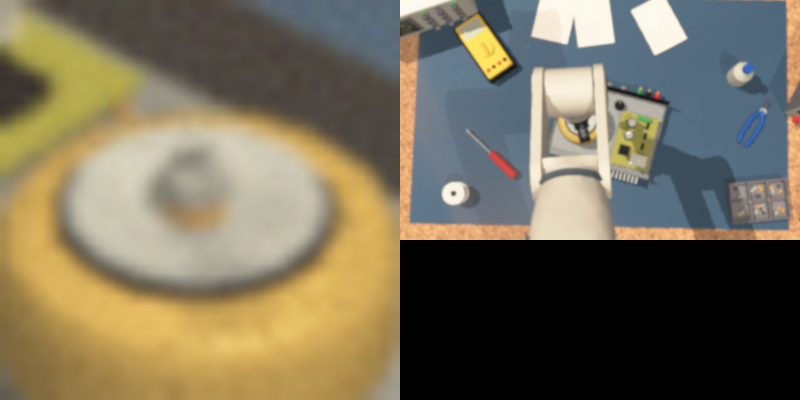

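The steel nut stands on the stud above the brass nut at crop (190,190). The bench items I can see are where they were, and the gripper is clear and unloaded. I'm handing in.

```bash
python3 -c "
from workcell import ctrl
ctrl.hand_in()"
```

```text
the job is handed in; nothing more can be done
```

I ran the steel nut down about 2.3 rad until it met the brass nut, then turned it about 0.22 rad further, let go, backed off to 0.20 m and handed in at about 30 s. No verdict was reported.

**Torque:** the last standing reading was 0.273 N m, about 0.26 net of bias. Allowing for thread drag that doesn't show at standstill, I put the actual tightening torque at 0.27–0.35 N m. I never measured the force between the nuts directly.

**Hold check:** after first letting go, I regripped at the same angle. The flats were still aligned and the moment scaled with the grip force, so the nut had not visibly sprung back. I did not repeat this check after the last 1° of tightening.

**What disagreed:**
- The 2° steps gave uneven readings: 0.15, 0.13, then 0.24 N m.
- Regripping at 40 N read 0.20 rather than 0.24 N m, so I added that last 1°.

**Not confirmed:**
- **Brass nut:** the pictures are too coarse to show whether it turned. The commanded fingertip height was never below 79 mm, at least 3 mm above its top.
- **Bench items:** those I could see in the final picture looked undisturbed by eye. I did not measure them.

**End state:** the gripper was open, with force and moment readings near zero.

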